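Hang the glued-up clamp at its balance point

ROBOT

A 6-joint arm with a two-finger parallel gripper is mounted at the origin on the work surface. World frame = base frame: x ahead of the robot, y to its left, z up, the work surface at z = 0. Lengths are in m, angles in rad, forces in N, time in s.
With the tool pointing down it reaches from about 0.4 to 0.825 m from the base axis. Payload 7 kg.
Tool frame: the origin (TCP) lies midway between the tips of the shut fingers; the grasp point (between the pads) lies 19 mm behind it; z points along the fingers, y is the line along which they close (so a half turn about z gives the same grasp; the last joint's range is limited). The gripper opens to 88 mm and grips with 3 to 60 N. Pads are 19 mm wide; open, the fingers measure 130 mm over their backs; the gripper's body (78 mm by 193 mm) begins 47 mm behind the grasp point.
Start: joints at [-0.916, 0.359, 0.012, 0, -1.224, -0.288], TCP at [0.242, -0.63, 0.227] pointing down, gripper open.
Joint ranges: [-3.07, 3.07], [-1.43, 2.12], [-1.02, 1.25], [-3.03, 1.67], [-3.05, -0], [-3.03, 3.03]. Speed limits (rad/s): [2.39, 2.39, 3.01, 3.14, 3.14, 3.14].

INTERFACE

Orientations are given as [roll, pitch, yaw] about the fixed x, y, z axes, in that order (R = Rz(yaw) Ry(pitch) Rx(roll)).
In Python, from station import telemetry, eyes, ticket, recognise, trace gives the robot as it stands. The module is installed in compiled form; this text tells all that it offers.
- The arm moves only by the tool servo_tool, never from a script. Its argument "series" is a list that holds one entry, the list of rows, each a list of 4 numbers: the shift along the tool's x, y, z in mm, then the turn about the tool's z in rad. In form: [[[x, y, z, roll], ...]]. A call has exactly 10 rows; each row shifts and turns the commanded pose from where the row before left it, along the tool's axes as they then stand; what a row does not reach is not made up. A row lasts 1/12 s, in which the tool goes at most 41.7 mm and 7.16 degrees, less where a joint would pass 70% of its speed; a pose out of reach is approached as far as the arm can. A call is refused whole if a number of a shift passes 41.7 or a number of a turn 0.125, either way. A call with a gripper value outside its range is refused whole. "claw" is the gripper's target within -1 to 1 (shut at 1, half-way at 0, fully open at -1), set as the call begins (left out, the last holds). The fingers move at their own pace and stop on an object; "grip_force" is the grip in N (left out, the last holds). Time passes only in rows, so rows that do not move let the fingers close, or fill a call up. It gives the time, the measured TCP pose, the force, the opening and the grip force at its end, in the units of the state.
- telemetry.get_state(): the state, without advancing time (a new reading comes with each control period).
- eyes.grab_frame(name): name is "scene" or "top"; returns the picture (420x560x3 uint8, red, green, blue); there is no depth.
- eyes.calibration(name): a dict with "mtx" (3x3 intrinsics, pixels), "k1" (the pictures are not rectified: a ray, as slopes to the right and down, at radius r is drawn at 1 + k1 r^2 times it, then the intrinsics apply), "rvec" (rotation vector, rad) and "tvec" (3), from world to camera coordinates, as OpenCV has them. Camera axes: x right, y down, z forward; pixel columns grow to the right and rows downward; lengths in m; the calibration is good to about 2 mm. A picture is of the moment at which its call begins. calibration takes no time and is no camera call.
- ticket.job_done(): hands the job in; it is judged then, once.
Trained networks look in the newest picture that a camera, given by its name, has taken for a name from the list of things; names that differ only in an ending like _2 or _b are one class to them, and where a whole thing is asked for, a point or a joint stands for the part that bears it (a point fixed in the world has none). Each returns a list of dicts, best first, with "conf" (0 to 1); they miss things now and then, are a little off and sometimes report something else, mostly with a low value. They report only what shows in the picture. A call takes as long as a camera call. They do not tell look-alikes from the thing itself.
- recognise(camera, name): "position" ([x, y, z] in m, in world coordinates, good to about 4 mm: the middle of the surface that is visible of it).
- trace(camera, name): "mask" (420x560 bool, what is visible of it).
The state is a dict: "t": time; "q": joint angles; "qd": joint speeds; "joint_efforts": joint torques, N m; "eef_pos": TCP position; "ee_rot": TCP orientation; "force": force on the tool from outside, world axes, zero at the start; "moment": the same for the moment, N m; "width": finger opening in m; "gripper_force": force on a finger pad.
Only numpy, scipy, OpenCV 4.12 (cv2) and the standard library are available. Lean on these libraries where they do the work, as an engineer would, in place of code of your own. Each camera call takes 0.05 s, during which the arm holds its last target. There are 200 camera calls.

TASK

The shims in the G-clamp are freshly glued, so hang the clamp up until the glue has set: spine uppermost on the rack's free hook (the one without the tape), with the hook inside the frame under the spine and right at the clamp's balance point, so that it hangs level and still. Its knob side is the heavier, but where it balances has to be felt; ease its weight onto the hook without knocking or pressing hard, and let the hook carry it while you still hold it before you open the fingers slowly, so that it does not swing. Never tip the clamp, and leave the other things where they are.

Things in the scene. Friction and masses are not known exactly. Their poses are not given: they have to be found in the camera images.
- clamp_spine (a point): centre of the G-clamp's spine, a straight dark steel bar 154 long (y), 14 thick (x), 18 high (z), 97 above the table at the start. y points to the knob end, x through the thickness, z up. The spine's underside (z -9) is free from y -60 to +60, between two arms that reach down to z -89.
- clamp: the whole G-clamp, standing on its shim pack; origin 97 below the spine's centre, same axes. Mass 0.40 to 0.97 kg. Nothing in it moves. Heavier to the knob side: its centre of mass lies between y +5 and +52, 33 to 53 below the spine's underside, and differs from clamp to clamp, so it must be felt.
- clamp_pack_mid (a point): centre of the glued wooden shim pack held in the jaws, 44 x 62 x 44 (same axes); seen from the spine's centre it lies at y -23, z -75. Between pack (top 53 below the spine's centre) and spine is a window 44 high, closed all round; the hook is threaded through it along x.
- clamp_knob (a point): middle of the clamp's round steel knob, 34 across, 26 long; seen from the spine's centre it lies at y +145, z -75, on the 12 thick screw that runs along y from the pack through the arm.
- hook_seat (a point): middle of the level top edge of the free hook, 165 above the table. Fixed steel plate on edge, dipped in black plastic, 6 thick (y), arm 14 high, its top level from x -50 to +58. From x -50 to -58 its upturned end rises 14 above that edge. x runs from the upturned end to the crossbar, y sideways, z up.
- rack: fixed steel rack: posts 160 high at y -200 and +200, a crossbar at height 136 to 158 with its front face at x -10; hooks point to -x, the free one at y +50, one with a 98 wide tape roll (x -82 to -58) at y -150. Nothing stands above. Origin on the table under the crossbar's middle, y along it, z up.
- tumbler: clear glass tumbler of screws, 70 across, 85 high; bystander; origin under its centre
- screwdriver: stubby yellow-handled screwdriver, 105 long, lying; bystander
- hinge: chrome flat hinge lying open, 67 x 64 x 8; bystander; origin under its centre
- shim: loose wooden shim block 85 x 38 x 20; bystander; origin under its centre
- tea_glass: waisted tea glass on a 90 saucer, 84 high; bystander; origin under its centre
- glue: white glue bottle, 48 across, 130 high; bystander; origin under its centre
- screw_box: small cardboard box 75 x 55 x 38; bystander; origin under its centre
Not all that is in view belongs to the job. Of the things like the clamp, leave any that is blue; of the rest the larger one is meant.

How it is judged:
On the way, in this order (a step that is already met when the one before it is completed fails the run):
1. the clamp has been lifted 20 mm by the gripper and does not touch the rack (height (world z) of clamp_spine above 0.117 m and contact force between clamp and the fingers above 1 N and contact force between clamp and rack below 0.1 N), for 0.2 s.
2. the hook carries the clamp's weight (over 3 N) under the spine while the fingers still hold it (x of clamp_spine in the frame of hook_seat between -0.04 and 0.04 m and z of clamp_spine in the frame of hook_seat between 0.004 and 0.014 m and angle between the x axis of clamp_spine and the x axis of hook_seat, either way round below 0.25 rad and y of hook_seat in the frame of clamp_spine between -0.06 and 0.06 m and contact force between clamp and rack above 3 N and contact force between clamp and the fingers above 1 N), for 0.4 s.
At the end, for the whole second after the job is handed in: The clamp hangs spine up on the free hook, spine centre 4-14 mm above the hook's edge, within 40 mm of its middle along it and square across it within 0.25 rad, level within 0.06 rad (3.4 deg), no longer swinging (under 0.03 m/s, 0.4 rad/s), over 2.5 N on the rack, fingers off (x of clamp_spine in the frame of hook_seat between -0.04 and 0.04 m and z of clamp_spine in the frame of hook_seat between 0.004 and 0.014 m and angle between the x axis of clamp_spine and the x axis of hook_seat, either way round below 0.25 rad and y of hook_seat in the frame of clamp_spine between -0.06 and 0.06 m and angle between clamp_spine's own z axis and vertical below 0.06 rad and contact force between clamp and rack above 2.5 N and contact force between clamp and the fingers below 0.05 N and linear speed of clamp below 0.03 m/s and angular speed of clamp below 0.4 rad/s); the robot touches nothing.
It fails at once if the clamp is knocked, dropped or pressed against the rack with more than 18 N (contact force between clamp and rack above 18 N).
It fails at once if the clamp is tipped more than 0.3 rad (17 degrees) from level (angle between clamp_spine's own z axis and vertical above 0.3 rad).
It fails at once if the clamp swings at more than 1 rad/s after it is let go (contact force between clamp and the fingers below 0.05 N and angular speed of clamp above 1 rad/s).
It fails at once if one of the other things is moved more than 30 mm (distance of any of tumbler, screwdriver, hinge, shim, tea_glass, glue, screw_box from where it was at the start of the episode above 0.03 m).
It also fails if it takes over 72 s, if anything falls off the work surface, if the arm or the gripper's body presses on something with over 40 N, if the wrist force passes 120 N, or if a joint passes its speed limit or range.

## Working session

There is one attempt and no reset: what is moved stays moved. The work goes in short steps, Python scripts to look and compute and a tool call to move; the robot and the scene stay as the last step left them, time stands still between calls to the robot, and variables do not carry over. Pictures are saved under pics/ and viewed, at most 10 in all, crops included, and the job is handed in when it is done.

Besides the shell and the picture viewer there is one more tool, called after "Call:" as name(argument=value, ...) on one line, values as JSON. servo_tool: Moves the arm, as the interface text tells. Its arguments: {"type":"object","properties":{"series":{"type":"array"},"claw":{"type":"number"},"grip_force":{"type":"number"}},"required":["series"]}

```bash
mkdir -p pics
python3 - <<'E'
from station import telemetry, eyes, recognise
import cv2,numpy as np
ims=[]
for c in ("scene","top"):
    im=eyes.grab_frame(c); cv2.imwrite(f"pics/{c}0.png",im[:,:,::-1])
    for n in ("clamp","clamp_spine","clamp_knob","clamp_pack_mid","hook_seat","rack"):
        for d in recognise(c,n)[:4]: print(c,n,np.round(d["position"],3),round(d["conf"],2))
s=telemetry.get_state(); print({k:np.round(v,3).tolist() for k,v in s.items()})
E
```

```text
scene clamp [0.442 0.184 0.042] 0.92
scene clamp [0.692 0.183 0.029] 0.65
scene clamp [0.465 0.463 0.031] 0.64
scene clamp_spine [0.471 0.458 0.031] 0.96
scene clamp_spine [0.693 0.188 0.03 ] 0.72
scene clamp_spine [0.441 0.189 0.046] 0.62
scene clamp_knob [0.44  0.186 0.043] 0.87
scene clamp_knob [0.47  0.458 0.034] 0.8
scene clamp_knob [0.691 0.185 0.031] 0.72
scene clamp_pack_mid [0.688 0.181 0.026] 0.78
scene clamp_pack_mid [0.469 0.462 0.029] 0.73
scene clamp_pack_mid [0.445 0.186 0.046] 0.62
scene hook_seat [ 0.664 -0.255  0.161] 0.82
scene rack [ 0.662 -0.254  0.162] 0.82
top clamp [0.687 0.206 0.027] 0.81
top clamp [0.446 0.198 0.049] 0.77
top clamp [0.46  0.456 0.035] 0.61
top clamp [ 0.369 -0.031  0.044] 0.52
top clamp_spine [0.44  0.198 0.05 ] 0.96
top clamp_spine [0.684 0.205 0.032] 0.84
top clamp_spine [0.462 0.457 0.035] 0.75
top clamp_spine [0.311 0.334 0.089] 0.75
top clamp_knob [0.443 0.197 0.05 ] 0.72
top clamp_knob [0.467 0.459 0.032] 0.67
top clamp_pack_mid [0.684 0.2   0.029] 0.82
top clamp_pack_mid [0.442 0.199 0.043] 0.68
top clamp_pack_mid [0.464 0.458 0.034] 0.65
top hook_seat [ 0.66  -0.225  0.16 ] 0.88
top rack [ 0.657 -0.225  0.155] 0.83
{'t': 0.7, 'q': [-0.916, 0.359, 0.012, 0.0, -1.224, -0.288], 'qd': [-0.0, 0.001, -0.003, -0.001, 0.001, 0.0], 'joint_efforts': [-0.0, -58.217, 29.325, 7.001, 0.013, -0.0], 'eef_pos': [0.242, -0.63, 0.227], 'ee_rot': [-3.142, 0.0, -2.775], 'force': [-0.033, -0.113, 0.179], 'moment': [0.031, -0.001, 0.012], 'gripper_force': 0.0, 'width': 0.088}
```

View pics/scene0.png

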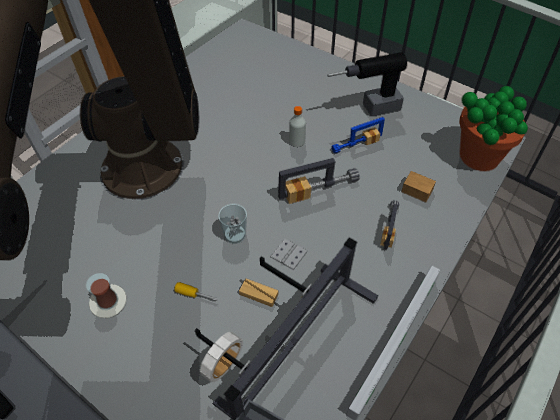

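View pics/top0.png

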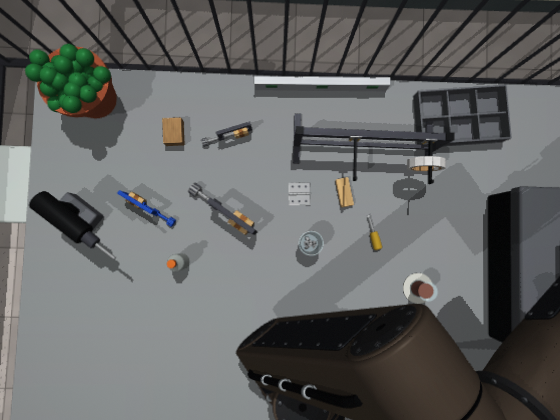

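Candidates: large dark clamp, scene (315,182) / top (222,208). Blue clamp, scene (358,136) / top (147,207), which is excluded. Small dark clamp, scene (390,225) / top (228,134). I choose the large dark one and will check it in a close crop together with the hook.

Run:
```python
import cv2,numpy as np
a=cv2.imread("pics/scene0.png");b=cv2.imread("pics/top0.png")
f=lambda im,x,y:cv2.resize(im[y:y+75,x:x+100],None,fx=4,fy=4,interpolation=cv2.INTER_CUBIC)
cv2.imwrite("pics/crop1.png",np.vstack([np.hstack([f(a,265,145),f(b,175,170)]),np.hstack([f(a,240,235),f(b,305,115)])]))
```

```text
(no output)
```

View pics/crop1.png

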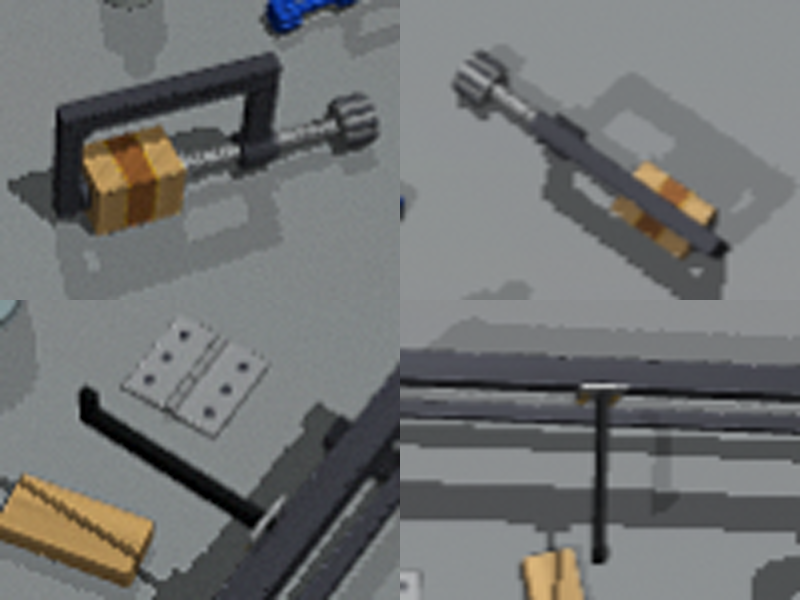

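The choice is confirmed: a large dark clamp with a wooden pack. Scene crop: spine top from px (280,171) to (334,160), knob (353,175). Top: spine from (210,199) to (256,232), knob (195,190). Free hook: tip at top (355,179) / scene (262,258), root at top (356,139) / scene (303,290).

```bash
cat > h.py <<'E'
import cv2,numpy as np
from station import eyes
from scipy.optimize import least_squares
C={c:eyes.calibration(c) for c in("scene","top")}
def proj(c,P):
    k=C[c];d=np.array([k["k1"],0,0,0.])
    return cv2.projectPoints(np.array(P,float).reshape(-1,3),np.array(k["rvec"],float),np.array(k["tvec"],float),np.array(k["mtx"],float),d)[0][:,0]
def ray(c,uv,z):
    k=C[c];d=np.array([k["k1"],0,0,0.])
    n=cv2.undistortPoints(np.array([[uv]],float),np.array(k["mtx"],float),d)[0,0]
    R=cv2.Rodrigues(np.array(k["rvec"],float))[0];o=-R.T@np.ravel(k["tvec"]);v=R.T@[*n,1]
    return o+v*(z-o[2])/v[2]
def pose(obs,init,zfree=False):
    # obs: (cam, uv, local xyz) ; z given absolute
    def f(p):
        c,s=np.cos(p[2]),np.sin(p[2]);r=[]
        for cam,uv,l in obs:
            r+=list(proj(cam,[p[0]+c*l[0]-s*l[1],p[1]+s*l[0]+c*l[1],l[2]])[0]-uv)
        return r
    s=least_squares(f,init,loss="soft_l1");return s.x,np.round(f(s.x),1)
E
python3 - <<'E'
from h import *
for c,u,z in [("top",(210,199),.106),("top",(256.3,232),.106),("scene",(334,160),.106),("scene",(281,171),.106),("top",(195,190),.022),("scene",(353,175),.022),
 ("top",(355,179.5),.179),("scene",(261.8,258),.179),("top",(355.7,140),.165),("scene",(303.5,290.5),.165)]: print(c,u,np.round(ray(c,u,z),4))
print(C["top"]["mtx"],C["top"]["tvec"],C["scene"]["mtx"][0][0])
E
```

```text
top (210, 199) [0.4786 0.2554 0.106 ]
top (256.3, 232) [0.3923 0.1261 0.106 ]
scene (334, 160) [0.4823 0.2544 0.106 ]
scene (281, 171) [0.393  0.1418 0.106 ]
top (195, 190) [0.511  0.3131 0.022 ]
scene (353, 175) [0.5182 0.309  0.022 ]
top (355, 179.5) [ 0.535  -0.1281  0.179 ]
scene (261.8, 258) [ 0.5419 -0.1323  0.179 ]
top (355.7, 140) [ 0.6421 -0.1303  0.165 ]
scene (303.5, 290.5) [ 0.6503 -0.1384  0.165 ]
[[426.43075886   0.         287.07450006]
 [  0.         426.43075886 212.72366061]
 [  0.           0.           1.        ]] [0.02716475 0.45453429 1.24946178] 504.65257144833964
```

Call:
servo_tool(series=[[[-29.5,18.7,0,0],[-29.5,18.7,0,0],[-29.5,18.7,0,0],[-29.5,18.7,0,0],[-29.5,18.7,0,0],[-29.5,18.7,0,0],[-29.5,18.7,0,0],[-29.5,18.7,0,0],[-29.5,18.7,0,0],[-29.5,18.7,0,0]]], claw=-1, grip_force=60)

```text
t: 1.53
eef_pos: [0.4512, -0.3482, 0.2269]
ee_rot: [-3.141, 0.001, -2.775]
force: [0.3, 0.4, -0.4]
width: 0.0877
gripper_force: 0.0
```

Call:
servo_tool(series=[[[-10.1,26.3,0,0],[-10.1,26.3,0,0],[-10.1,26.3,0,0],[-10.1,26.3,0,0],[-10.1,26.3,0,0],[-10.1,26.3,0,0],[-10.1,26.3,0,0],[-10.1,26.3,0,0],[-10.1,26.3,0,0],[-10.1,26.3,0,0]]])

```text
t: 2.37
eef_pos: [0.4501, -0.0667, 0.2269]
ee_rot: [-3.141, 0.001, -2.775]
force: [1.0, -0.2, -0.5]
width: 0.0875
gripper_force: 0.0
```

Call:
servo_tool(series=[[[-10.1,26.3,0,0],[-10.1,26.3,0,0],[-10.1,26.3,0,0],[-10.1,26.3,0,0],[-10.1,26.3,0,0],[-10.1,26.3,0,0],[-10.1,26.3,0,0],[-10.1,26.3,0,0],[-10.1,26.3,0,0],[-10.1,26.3,0,0]]])

```text
t: 3.2
eef_pos: [0.45, 0.2152, 0.2269]
ee_rot: [3.141, 0.001, -2.775]
force: [-0.1, -0.0, 0.1]
width: 0.0875
gripper_force: 0.0
```

Call:
servo_tool(series=[[[0,0,5,-0.062],[0,0,5,-0.062],[0,0,5,-0.062],[0,0,5,-0.062],[0,0,5,-0.062],[0,0,5,-0.062],[0,0,5,-0.062],[0,0,5,-0.062],[0,0,5,-0.062],[0,0,5,-0.062]]])

```text
t: 4.03
eef_pos: [0.4503, 0.2138, 0.1765]
ee_rot: [-3.141, 0.0, -2.152]
force: [-0.7, -0.8, 0.4]
width: 0.0875
gripper_force: 0.0
```

```bash
cat > ov.py <<'E'
from h import *
def box(im,c,p,lo,hi,col,sh):
    # p=(x,y,yaw_of_local_x) ; local box edges drawn on crop scaled 4
    cs,sn=np.cos(p[2]),np.sin(p[2])
    pts=[(x,y,z) for x in(lo[0],hi[0]) for y in(lo[1],hi[1]) for z in(lo[2],hi[2])]
    P=proj(c,[[p[0]+cs*a-sn*b,p[1]+sn*a+cs*b,z] for a,b,z in pts])
    P=((P+.5-sh)*4).astype(int)
    for i in range(8):
        for j in range(i):
            if bin(i^j).count("1")==1: cv2.line(im,tuple(map(int,P[i])),tuple(map(int,P[j])),col,1)
def crop(im,x,y): return np.ascontiguousarray(cv2.resize(im[y:y+75,x:x+100],None,fx=4,fy=4,interpolation=cv2.INTER_CUBIC)[:,:,::-1])
E
python3 - <<'E'
from ov import *
from station import telemetry
s=telemetry.get_state();print(np.round(s["moment"],3),np.round(s["force"],2),np.round(s["q"],2))
cl=(.435,.191,np.radians(56.5-90)); hk=(.594,-.131,-.03)
out=[]
for c,a,b in(("scene",(265,145),(240,235)),("top",(175,170),(305,115))):
    im=eyes.grab_frame(c);A=crop(im,*a)
    box(A,c,cl,(-.007,-.077,.088),(.007,.077,.106),(0,255,0),np.array(a)); box(A,c,cl,(-.022,-.054,0),(.022,.008,.044),(0,0,255),np.array(a)); box(A,c,cl,(-.017,.132,.005),(.017,.158,.039),(255,255,0),np.array(a))
    B=crop(im,*b); box(B,c,hk,(-.058,-.003,.151),(.058,.003,.165),(0,255,0),np.array(b)); box(B,c,hk,(-.058,-.003,.151),(-.05,.003,.179),(0,0,255),np.array(b)); box(B,c,hk,(.058,-.25,.136),(.068,.15,.158),(255,255,0),np.array(b))
    out.append(np.vstack([A,B]))
cv2.imwrite("pics/ov1.png",np.hstack(out))
E
```

```text
[0.011 0.033 0.017] [-0.68 -0.78  0.37] [ 0.84  0.11 -0.44  0.   -1.02 -1.42]
```

View pics/ov1.png

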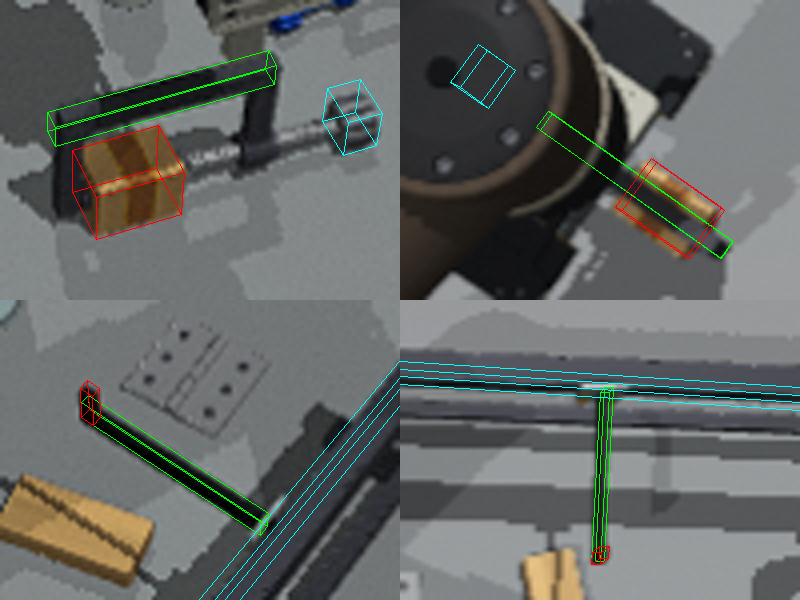

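The hook overlay fits in both views (scene tip 90,400; root 265,525 in the crop). The clamp lies about 4 mm further toward +y than estimated, so I take its centre as (0.435, 0.195).

Call:
servo_tool(series=[[[-1.9,1.3,9.5,0],[-1.9,1.3,9.5,0],[0,0,9.5,0],[0,0,9.5,0],[0,0,9.5,0],[0,0,9.5,0],[0,0,9.5,0],[0,0,9.5,0],[0,0,9.5,0],[0,0,9,0]]])

```text
t: 4.97
eef_pos: [0.4502, 0.2182, 0.081]
ee_rot: [3.142, -0.0, -2.155]
force: [-0.3, -0.4, -0.5]
width: 0.0874
gripper_force: 0.0
```

Call:
servo_tool(series=[[[0,0,0,0],[0,0,0,0],[0,0,0,0],[0,0,0,0],[0,0,0,0],[0,0,0,0],[0,0,0,0],[0,0,0,0],[0,0,0,0],[0,0,0,0]]], claw=0.4, grip_force=10)

```text
t: 5.8
eef_pos: [0.4502, 0.2184, 0.0821]
ee_rot: [3.142, 0.0, -2.155]
force: [-0.4, 0.4, -0.2]
width: 0.029
gripper_force: 0.0
```

Call:
servo_tool(series=[[[0,0,0,0],[0,0,0,0],[0,0,0,0],[0,0,0,0],[0,0,0,0],[0,0,0,0],[0,0,0,0],[0,0,0,0],[0,0,0,0],[0,0,0,0]]], claw=1, grip_force=60)

```text
t: 6.63
eef_pos: [0.4503, 0.2183, 0.0821]
ee_rot: [-3.142, 0.0, -2.155]
force: [1.9, -0.4, -0.8]
width: 0.0135
gripper_force: 60.0
```

```bash
cat > fm.py <<'E'
from station import telemetry,eyes
import numpy as np,sys
n=int(sys.argv[1]) if len(sys.argv)>1 else 1
R=[]
for i in range(n):
    if i: eyes.grab_frame("top")
    s=telemetry.get_state();R.append(np.r_[s["force"],s["moment"]])
m=np.mean(R,0);print("F",m[:3].round(2),"M",m[3:].round(4),"sd",np.std(R,0).round(3),"w",round(s["width"],4),s["gripper_force"],"t",s["t"],"p",np.round(s["eef_pos"],4),np.round(s["ee_rot"],3))
psi=s["ee_rot"][2];u=-np.array([np.cos(psi),np.sin(psi),0])  # clamp +y
W=-m[2]; r=np.array([m[4],-m[3]])/W  # Mx=-ry W, My=rx W
print("W",W.round(2),"offset along clamp y",(r@u[:2]).round(4),"across",(r@[u[1],-u[0]]).round(4))
E
python3 fm.py 4
```

```text
F [ 1.69 -0.27 -1.08] M [-0.1655 -0.7078  0.0617] sd [0.46  0.099 0.226 0.043 0.012 0.025] w 0.0138 60.00073850154877 t 6.7833 p [0.4502 0.2184 0.0821] [-3.142  0.    -2.155]
W 1.08 offset along clamp y -0.2324 across -0.6283
```

Gripped at the full 14 mm width. I'll lift gently.

Call:
servo_tool(series=[[[0,0,-1,0],[0,0,-1,0],[0,0,-1,0],[0,0,-1,0],[0,0,-2,0],[0,0,-2,0],[0,0,-2,0],[0,0,0,0],[0,0,0,0],[0,0,0,0]]])

```text
t: 7.62
eef_pos: [0.4502, 0.2183, 0.0921]
ee_rot: [3.142, 0.0, -2.155]
force: [-0.0, -0.3, -6.3]
width: 0.0137
gripper_force: 60.0
```

```bash
python3 fm.py 6
```

```text
F [-0.22  0.16 -5.84] M [ 0.0297  0.0407 -0.0026] sd [0.223 0.275 0.444 0.024 0.014 0.014] w 0.0136 59.99405264854431 t 7.8667 p [0.4502 0.2183 0.092 ] [ 3.142 -0.    -2.155]
W 5.84 offset along clamp y -0.0004 across 0.0086
```

```bash
python3 fm.py 14
```

```text
F [ 0.02  0.15 -6.17] M [0.0499 0.0516 0.0052] sd [0.547 0.574 0.576 0.025 0.025 0.019] w 0.013 59.99390780925751 t 8.5167 p [0.4502 0.2184 0.0921] [-3.142  0.    -2.155]
W 6.17 offset along clamp y -0.0021 across 0.0114
```

Call:
servo_tool(series=[[[0,0,2,0],[0,0,2,0],[0,0,2,0],[0,0,1,0],[0,0,1,0],[0,0,1,0],[0,0,0.7,0],[0,0,0,0],[0,0,0,0],[0,0,0,0]]])

```text
t: 9.35
eef_pos: [0.4502, 0.2184, 0.0824]
ee_rot: [-3.142, 0.0, -2.155]
force: [-1.2, -0.1, -7.4]
width: 0.0135
gripper_force: 60.0
```

Call:
servo_tool(series=[[[0,0,0,0],[0,0,0,0],[0,0,0,0],[0,0,0,0],[0,0,0,0],[0,0,0,0],[0,0,0,0],[0,0,0,0],[0,0,0,0],[0,0,0,0]]], claw=0.4)

```text
t: 10.18
eef_pos: [0.4502, 0.2183, 0.0824]
ee_rot: [-3.142, -0.0, -2.155]
force: [0.4, -0.6, -1.1]
width: 0.0264
gripper_force: 0.0
```

```bash
python3 fm.py 16
```

```text
F [ 0.06  0.02 -0.24] M [0.0354 0.0564 0.0024] sd [0.367 0.623 0.522 0.021 0.029 0.021] w 0.026 0.0 t 10.9333 p [0.4502 0.2183 0.0824] [ 3.142  0.    -2.155]
W 0.24 offset along clamp y 0.0065 across 0.2771
```

Call:
servo_tool(series=[[[4,0,0,0],[4,0,0,0],[4,0,0,0],[4,0,0,0],[4,0,0,0],[4,0,0,0],[0,0,0,0],[0,0,0,0],[0,0,0,0],[0,0,0,0]]])

```text
t: 11.77
eef_pos: [0.4371, 0.1985, 0.0824]
ee_rot: [-3.142, 0.0, -2.155]
force: [-0.6, -0.6, 0.6]
width: 0.0263
gripper_force: 0.0
```

Call:
servo_tool(series=[[[0,0,0,0],[0,0,0,0],[0,0,0,0],[0,0,0,0],[0,0,0,0],[0,0,0,0],[0,0,0,0],[0,0,0,0],[0,0,0,0],[0,0,0,0]]], claw=1, grip_force=60)

```text
t: 12.6
eef_pos: [0.437, 0.1984, 0.0823]
ee_rot: [-3.142, 0.0, -2.155]
force: [2.7, 0.3, -2.3]
width: 0.0136
gripper_force: 60.0
```

Call:
servo_tool(series=[[[0,0,-1,0],[0,0,-1,0],[0,0,-2,0],[0,0,-4,0],[0,0,-6,0],[0,0,-6,0],[0,0,-6,0],[0,0,-4,0],[0,0,0,0],[0,0,0,0]]])

```text
t: 13.43
eef_pos: [0.4371, 0.1985, 0.1127]
ee_rot: [-3.142, 0.001, -2.155]
force: [-1.0, 0.0, -6.3]
width: 0.0138
gripper_force: 60.0
```

```bash
python3 fm.py 16
```

```text
F [-0.16 -0.06 -6.27] M [-0.0974  0.1251 -0.0041] sd [0.55  0.365 0.491 0.024 0.028 0.022] w 0.0136 59.99704957008362 t 14.1833 p [0.437  0.1983 0.1124] [ 3.142 -0.    -2.155]
W 6.27 offset along clamp y 0.024 across 0.0081
```

Call:
servo_tool(series=[[[0,0,-4,-0.0555],[0,0,-8,-0.0555],[0,0,-10,-0.0555],[0,0,-10,-0.0555],[0,0,-10,-0.0555],[0,0,-10,-0.0555],[0,0,-10,-0.0555],[0,0,-8,-0.0555],[0,0,-5,-0.0555],[0,0,-3,-0.0555]]])

```text
t: 15.02
eef_pos: [0.4372, 0.1985, 0.1911]
ee_rot: [-3.141, 0.001, -1.597]
force: [0.4, -1.4, -6.0]
width: 0.0136
gripper_force: 60.0
```

Call:
servo_tool(series=[[[8,-1,0,0],[14,-2,0,0],[18,-2.5,0,0],[18,-2.5,0,0],[18,-2.5,0,0],[18,-2.5,0,0],[18,-2.5,0,0],[18,-2.5,0,0],[18,-2.5,0,0],[18,-2.5,0,0]]])

```text
t: 15.85
eef_pos: [0.4545, 0.0297, 0.19]
ee_rot: [3.141, -0.0, -1.602]
force: [0.1, -0.0, -6.2]
width: 0.0136
gripper_force: 60.0
```

Call:
servo_tool(series=[[[20,-2.5,0,0],[20,-2.5,0,0],[20,-2.5,0,0],[20,-2.5,0,0],[20,-2.5,0,0],[20,-2.5,0,0],[20,-2.5,0,0],[18,-2.5,0,0],[14,-2,0,0],[8,-1,0,0]]])

```text
t: 16.68
eef_pos: [0.472, -0.1511, 0.1899]
ee_rot: [3.14, -0.0, -1.603]
force: [0.0, 0.8, -5.9]
width: 0.0136
gripper_force: 60.0
```

```bash
python3 fm.py 8
cat > look.py <<'E'
from ov import *
from station import telemetry
import sys
s=telemetry.get_state();e=s["eef_pos"];psi=s["ee_rot"][2];u=-np.array([np.cos(psi),np.sin(psi)])
off=float(sys.argv[2])  # clamp-y of TCP
cx,cy=np.array(e[:2])-u*off; z=e[2]+.0146; yaw=np.arctan2(u[1],u[0])-np.pi/2
hk=(.594,-.131,-.03)
out=[]
for c in("scene","top"):
    im=eyes.grab_frame(c)
    a=(proj(c,[(cx+.594)/2,(cy-.131)/2,.17])[0]-[50,37]).astype(int);a[0]=np.clip(a[0],0,460);a[1]=np.clip(a[1],0,345)
    A=crop(im,*a);B=A.copy()
    cl=(cx,cy,yaw)
    box(A,c,cl,(-.007,-.077,z-.009),(.007,.077,z+.009),(0,255,0),a);box(A,c,cl,(-.022,-.054,z-.097),(.022,.008,z-.053),(0,0,255),a);box(A,c,cl,(-.017,.132,z-.092),(.017,.158,z-.058),(255,255,0),a)
    box(A,c,hk,(-.058,-.003,.151),(.058,.003,.165),(0,255,255),a);box(A,c,hk,(-.058,-.003,.151),(-.05,.003,.179),(0,128,255),a)
    out.append(np.vstack([A,B]))
cv2.imwrite(f"pics/{sys.argv[1]}.png",np.hstack(out))
E
python3 look.py ov2 0.004
```

```text
F [ 0.44  0.32 -6.  ] M [-0.1238  0.0971  0.0015] sd [0.462 1.025 0.659 0.228 0.033 0.019] w 0.0134 59.997217655181885 t 17.0333 p [ 0.4728 -0.1484  0.1904] [-3.142  0.    -1.599]
W 6.0 offset along clamp y 0.0211 across 0.0156
```

View pics/ov2.png

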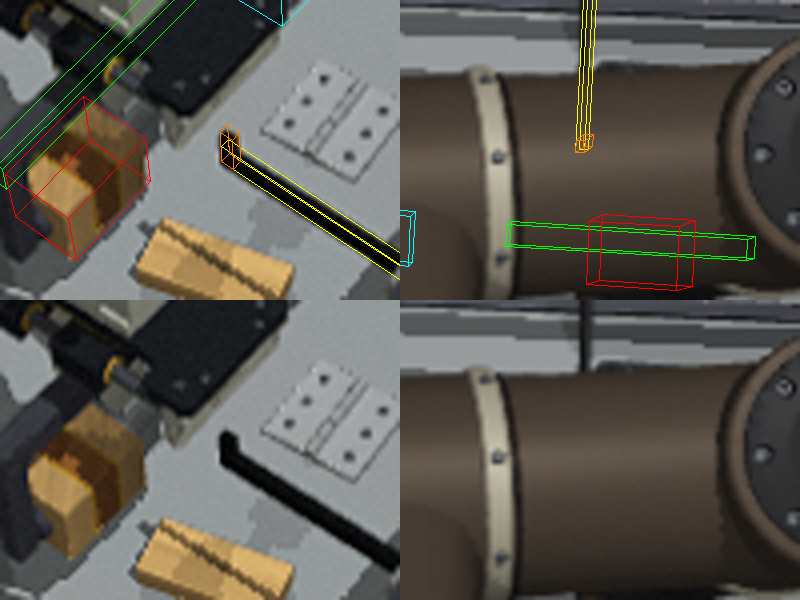

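Overlay: the pack at scene crop (75,180) matches the predicted pose. The hook tip (230,145) lies knob-side of the pack as planned. Next is threading the hook.

Call:
servo_tool(series=[[[0.5,-2,0.5,0],[0.5,-5,0.5,0],[0.5,-7,0.5,0],[0.5,-7,0.5,0],[0.5,-7,0.5,0],[0,-7,0.5,0],[0,-7,0,0],[0,-7,0,0],[0,-7,0,0],[0,-7,0,0]]])

```text
t: 17.97
eef_pos: [0.5366, -0.1533, 0.1873]
ee_rot: [3.141, 0.0, -1.6]
force: [0.6, -0.4, -6.0]
width: 0.0134
gripper_force: 60.0
```

Call:
servo_tool(series=[[[0,-7,0,0],[0,-7,0,0],[0,-7,0,0],[0,-7,0,0],[0,-7,0,0],[0,-7,0,0],[0,-6,0,0],[0,-5,0,0],[0,-3,0,0],[0,-1.5,0,0]]])

```text
t: 18.8
eef_pos: [0.5937, -0.1549, 0.1872]
ee_rot: [3.141, -0.0, -1.6]
force: [0.3, -0.6, -6.7]
width: 0.0134
gripper_force: 60.0
```

```bash
python3 look.py ov3 0.004;python3 fm.py 10
```

```text
F [-0.19  0.15 -6.2 ] M [-0.1264  0.1051  0.0084] sd [0.541 0.368 0.38  0.028 0.036 0.033] w 0.0137 59.996960163116455 t 19.35 p [ 0.5932 -0.1549  0.1875] [-3.141  0.    -1.6  ]
W 6.2 offset along clamp y 0.0209 across 0.0164
```

View pics/ov3.png

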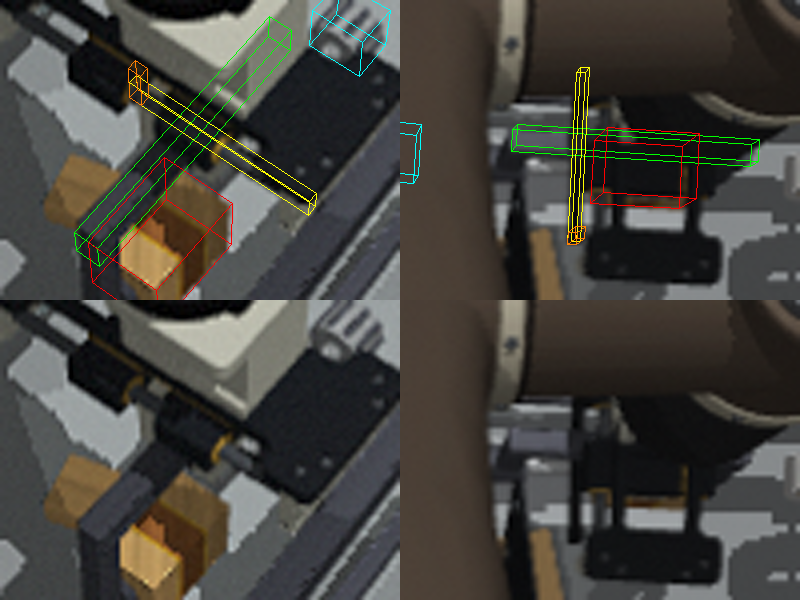

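Everything lines up: spine end at crop (82,225) and knob at (345,32) match the model, and the hook passes through the window. Now lowering carefully.

Call:
servo_tool(series=[[[0,0,2,0],[0,0,3,0],[0,0,4,0],[0,0,4,0],[0,0,4,0],[0,0,3,0],[0,0,2,0],[0,0,1,0],[0,0,1,0],[0,0,0,0]]])

```text
t: 20.18
eef_pos: [0.5933, -0.1549, 0.1632]
ee_rot: [3.141, -0.0, -1.6]
force: [0.4, 0.0, -5.3]
width: 0.0135
gripper_force: 60.0
```

Call:
servo_tool(series=[[[0,0,0.3,0],[0,0,0.3,0],[0,0,0.3,0],[0,0,0.3,0],[0,0,0.3,0],[0,0,0.3,0],[0,0,0.3,0],[0,0,0.3,0],[0,0,0.3,0],[0,0,0.3,0]]])

```text
t: 21.02
eef_pos: [0.5933, -0.1549, 0.1603]
ee_rot: [3.142, 0.0, -1.6]
force: [1.1, 0.6, -7.1]
width: 0.0139
gripper_force: 60.0
```

Call:
servo_tool(series=[[[0,0,0.2,0],[0,0,0.2,0],[0,0,0,0],[0,0,0.2,0],[0,0,0,0],[0,0,0.2,0],[0,0,0,0],[0,0,0.2,0],[0,0,0,0],[0,0,0,0]]])

```text
t: 21.85
eef_pos: [0.5934, -0.155, 0.1599]
ee_rot: [-3.141, -0.0, -1.6]
force: [-3.6, 0.9, 3.4]
width: 0.0134
gripper_force: 60.0
```

```bash
python3 fm.py 4
```

```text
F [-3.83  0.23  4.3 ] M [0.423  1.4378 0.0782] sd [0.207 0.618 0.702 0.017 0.061 0.029] w 0.0138 60.008171796798706 t 22.0 p [ 0.5934 -0.155   0.1599] [-3.141 -0.    -1.6  ]
W -4.3 offset along clamp y 0.0886 across -0.3369
```

Call:
servo_tool(series=[[[0,0,-0.2,0],[0,0,-0.2,0],[0,0,0,0],[0,0,0,0],[0,0,0,0],[0,0,0,0],[0,0,0,0],[0,0,0,0],[0,0,0,0],[0,0,0,0]]])

```text
t: 22.83
eef_pos: [0.5934, -0.1549, 0.1599]
ee_rot: [-3.141, -0.0, -1.6]
force: [-3.9, -0.6, 5.2]
width: 0.0134
gripper_force: 60.0
```

```bash
python3 fm.py 6
```

```text
F [-3.25 -0.62  4.95] M [0.0432 1.2865 0.0829] sd [0.425 0.716 0.389 0.028 0.023 0.026] w 0.0136 60.00589907169342 t 23.0833 p [ 0.5934 -0.1549  0.1599] [-3.141 -0.    -1.6  ]
W -4.95 offset along clamp y 0.0012 across -0.2599
```

Call:
servo_tool(series=[[[0,0,-0.2,0],[0,0,-0.2,0],[0,0,0,0],[0,0,0,0],[0,0,0,0],[0,0,0,0],[0,0,0,0],[0,0,0,0],[0,0,0,0],[0,0,0,0]]])

```text
t: 23.92
eef_pos: [0.5933, -0.1549, 0.16]
ee_rot: [3.142, 0.0, -1.6]
force: [-1.2, -1.6, -0.8]
width: 0.0134
gripper_force: 60.0
```

```bash
python3 fm.py 6
```

```text
F [-0.99 -1.53 -0.37] M [-0.5641  0.3661 -0.0106] sd [0.501 0.492 0.347 0.039 0.039 0.018] w 0.0133 59.99910593032837 t 24.1667 p [ 0.5933 -0.1549  0.16  ] [ 3.142  0.    -1.6  ]
W 0.37 offset along clamp y 1.5589 across 0.9485
```

The hook now carries the whole weight while I still hold the clamp. I'll reduce the grip in steps.

Call:
servo_tool(series=[[[0,0,0,0],[0,0,0,0],[0,0,0,0],[0,0,0,0],[0,0,0,0],[0,0,0,0],[0,0,0,0],[0,0,0,0],[0,0,0,0],[0,0,0,0]]], grip_force=20)

```text
t: 25.0
eef_pos: [0.5933, -0.1549, 0.1601]
ee_rot: [3.141, 0.0, -1.6]
force: [0.4, -1.6, -1.6]
width: 0.0136
gripper_force: 20.0
```

Call:
servo_tool(series=[[[0,0,0,0],[0,0,0,0],[0,0,0,0],[0,0,0,0],[0,0,0,0],[0,0,0,0],[0,0,0,0],[0,0,0,0],[0,0,0,0],[0,0,0,0]]], grip_force=5)

```text
t: 25.83
eef_pos: [0.5933, -0.1548, 0.1602]
ee_rot: [-3.142, 0.0, -1.6]
force: [-0.1, -1.2, -2.2]
width: 0.0136
gripper_force: 5.0
```

```bash
python3 fm.py 12
```

```text
F [ 0.4  -0.79 -2.4 ] M [-0.3178  0.0322 -0.0106] sd [0.35  0.526 0.421 0.042 0.027 0.029] w 0.0141 4.999592676758766 t 26.3833 p [ 0.5933 -0.1548  0.1601] [-3.142  0.    -1.6  ]
W 2.4 offset along clamp y 0.1328 across 0.0096
```

Call:
servo_tool(series=[[[0,0,0.2,0],[0,0,0,0],[0,0,0,0],[0,0,0,0],[0,0,0,0],[0,0,0,0],[0,0,0,0],[0,0,0,0],[0,0,0,0],[0,0,0,0]]], grip_force=3)

```text
t: 27.22
eef_pos: [0.5933, -0.1549, 0.1601]
ee_rot: [-3.141, -0.0, -1.6]
force: [-0.3, -0.0, 1.7]
width: 0.014
gripper_force: 3.0
```

```bash
python3 fm.py 10
```

```text
F [-0.53 -0.3   1.04] M [-0.0143  0.3294  0.0139] sd [0.325 0.353 0.39  0.034 0.024 0.03 ] w 0.0142 3.0001238733530045 t 27.6667 p [ 0.5933 -0.1549  0.16  ] [-3.141 -0.    -1.6  ]
W -1.04 offset along clamp y -0.0229 across -0.3158
```

Call:
servo_tool(series=[[[0,0,0,0],[0,0,0,0],[0,0,0,0],[0,0,0,0],[0,0,0,0],[0,0,0,0],[0,0,0,0],[0,0,0,0],[0,0,0,0],[0,0,0,0]]], claw=0.66)

```text
t: 28.5
eef_pos: [0.5933, -0.1549, 0.16]
ee_rot: [-3.142, -0.0, -1.6]
force: [0.4, 1.5, 0.5]
width: 0.0148
gripper_force: 0.0
```

Call:
servo_tool(series=[[[0,0,0,0],[0,0,0,0],[0,0,0,0],[0,0,0,0],[0,0,0,0],[0,0,0,0],[0,0,0,0],[0,0,0,0],[0,0,0,0],[0,0,0,0]]], claw=0.55)

```text
t: 29.33
eef_pos: [0.5933, -0.1549, 0.16]
ee_rot: [-3.142, 0.0, -1.6]
force: [0.8, -0.7, 0.2]
width: 0.0197
gripper_force: 0.0
```

```bash
python3 look.py ov4 0.004;python3 fm.py 6
```

```text
F [-0.07 -0.03 -0.2 ] M [ 0.0079  0.1213 -0.0167] sd [0.59  0.266 0.365 0.028 0.024 0.024] w 0.0199 0.0 t 29.6833 p [ 0.5933 -0.1549  0.16  ] [-3.142 -0.    -1.6  ]
W 0.2 offset along clamp y -0.0215 across 0.6014
```

View pics/ov4.png

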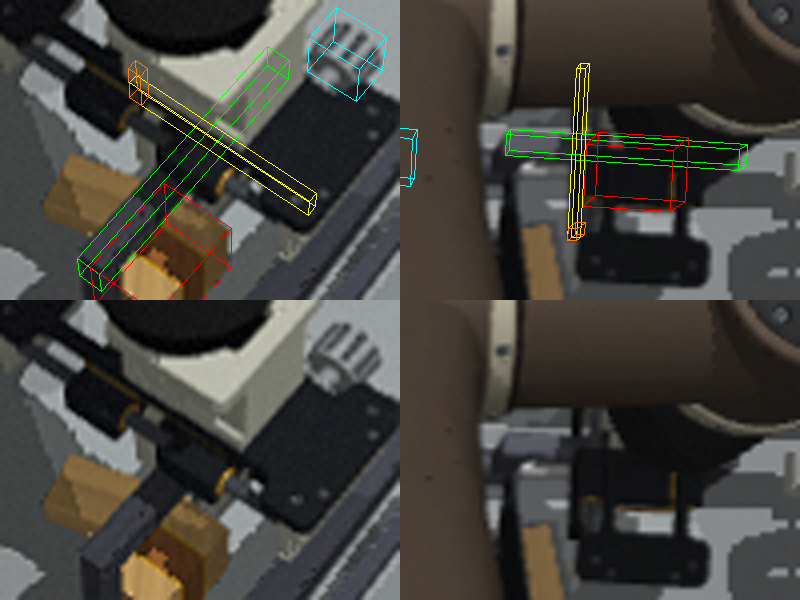

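The released clamp matches the level model: knob at crop (345,55), spine end at (82,257). I'll open a little more and withdraw straight up.

Call:
servo_tool(series=[[[0,0,0,0],[0,0,0,0],[0,0,0,0],[0,0,0,0],[0,0,0,0],[0,0,0,0],[0,0,-1,0],[0,0,-2,0],[0,0,-3,0],[0,0,-4,0]]], claw=0.35)

```text
t: 30.52
eef_pos: [0.5932, -0.1548, 0.1701]
ee_rot: [3.141, 0.0, -1.6]
force: [0.0, 0.3, -0.4]
width: 0.0284
gripper_force: 0.0
```

Call:
servo_tool(series=[[[0,0,-6,0],[0,0,-10,0],[0,0,-15,0],[0,0,-20,0],[0,0,-20,0],[0,0,-20,0],[0,0,-15,0],[0,0,-10,0],[0,0,-5,0],[0,0,0,0]]])

```text
t: 31.35
eef_pos: [0.5937, -0.1549, 0.2924]
ee_rot: [-3.14, 0.0, -1.6]
force: [0.5, 0.7, -0.0]
width: 0.0283
gripper_force: 0.0
```

Call:
servo_tool(series=[[[-5,10,-5,0],[-10,20,-5,0],[-10,20,-5,0],[-10,20,-5,0],[-10,20,-5,0],[-10,20,0,0],[-10,20,0,0],[-10,20,0,0],[-5,10,0,0],[0,0,0,0]]])

```text
t: 32.18
eef_pos: [0.4336, -0.0697, 0.316]
ee_rot: [-3.141, 0.001, -1.599]
force: [0.8, 0.3, -0.7]
width: 0.0285
gripper_force: 0.0
```

Run:
```python
from ov import *
z=.174;hk=(.594,-.131,-.03);cl=(.5925,-.159,-.03);out=[]
for c in("scene","top"):
    im=eyes.grab_frame(c);a=(proj(c,[.594,-.131,.17])[0]-[50,37]).astype(int)
    A=crop(im,*a);B=A.copy()
    box(A,c,cl,(-.007,-.077,z-.009),(.007,.077,z+.009),(0,255,0),a);box(A,c,cl,(-.022,-.054,z-.097),(.022,.008,z-.053),(0,0,255),a);box(A,c,cl,(-.017,.132,z-.092),(.017,.158,z-.058),(255,255,0),a)
    out.append(np.vstack([A,B]))
cv2.imwrite("pics/end.png",np.hstack(out))
```

```text
(no output)
```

View pics/end.png

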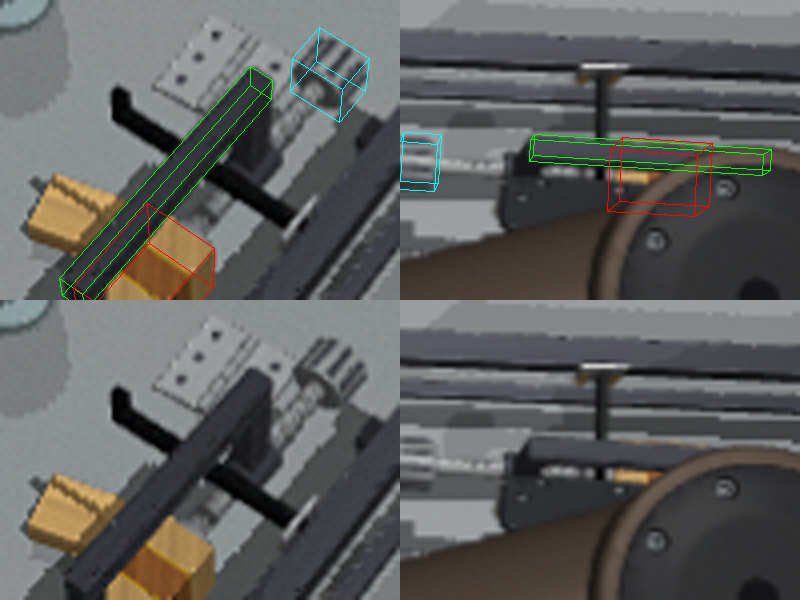

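The clamp hangs level on the free hook: spine from crop (68,280) to (272,80) within about 1 px of the level model, knob at (335,75), gripper clear. I'll check stillness, then hand in.

Run:
```python
from station import eyes,ticket
import numpy as np
a=eyes.grab_frame("scene")
for _ in range(8): b=eyes.grab_frame("scene")
d=np.abs(a.astype(int)-b).max(2)[225:330,225:350];print((d>40).sum())
if (d>40).sum()<15: print(ticket.job_done())
```

```text
4
the job is handed in; nothing more can be done
None
```

The clamp hangs on the free hook, spine up and level as far as the pictures show. It was still when I handed the job in at about 33 s; no verdict came back.

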